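# Hold the drawer bottom home for screwing

## Robot

A 7-joint arm with a two-finger parallel gripper is mounted at the origin on a cart in front of the work surface, level with it; the furniture and walls round the work are solid. World frame = base frame: x ahead of the robot, y to its left, z up, the work surface at z = 0. Lengths are in m, angles in rad, forces in N, time in s.
With the tool pointing down it reaches from about 0.35 to 0.9 m from the base axis. Payload 8.1 kg.
Tool frame: the origin (TCP) lies at the very end of the fingers, on their centre line; the grasp point (between the pads) lies arm.grip_point_offset behind it (arm.grip_point_offset is the distance from the TCP to the grasp point, in m); z points along the fingers, y is the line along which they close (so a half turn about z gives the same grasp; the last joint's range is limited). The gripper opens to 92 mm and grips with 3 to 60 N. Pads are 19 mm wide; open, the fingers measure 130 mm over their backs; the gripper's body (75 mm by 190 mm) begins 47 mm behind the grasp point.
Start: joints at [-1.335, 0.434, 0.025, 1.573, -0.012, 1.134, -0.075], TCP at [0.208, 0.589, 0.227] pointing down, gripper open.
Joint ranges: [-2.62, 2.62], [-0.44, 2.09], [-1.27, 1.32], [0.08, 2.57], [-1.32, 4.46], [0.12, 2], [-2.74, 2.74]. Speed limits (rad/s): [2.22, 2.22, 3.01, 3.01, 3.14, 3.14, 3.14].

## Interface

Orientations are given as a rotation vector (axis times angle).
In Python, from cell import arm gives the robot as it stands. The module is installed in compiled form; this text tells all that it offers.
- The arm moves only by the shell command python3 -m creep 'ROWS' [OPENING] [FORCE]. ROWS is JSON, a list of rows, each a list of 6 numbers: the shift along the tool's x, y, z scaled (see below), then the turn, a rotation vector about the tool's x, y, z scaled (see below). A call has 1 to 20 rows; each row shifts and turns the commanded pose from where the row before left it, along the tool's axes as they then stand; what a row does not reach is not made up. The controller multiplies each number of a shift by 0.4 m and each number of a turn by 120 degrees. A row lasts 1/12 s, in which the tool goes at most 41.7 mm and 7.16 degrees, less where a joint would pass 70% of its speed; a pose out of reach is approached as far as the arm can. A call with a number of a shift or a turn outside -1 to 1 is refused whole. A call with a gripper value outside its range is refused whole. OPENING is the closure, from -1 (fully open) to 1 (shut), set as the call begins (- or left out, the last holds). The fingers move at their own pace and stop on an object; FORCE is the grip in N (left out, the last holds). Time passes only in rows, so rows that do not move let the fingers close. It gives the time, the measured TCP pose, the force, the opening and the grip force at its end, in the units of the state.
- arm.observe(): the state, without advancing time (a new reading comes with each control period).
- arm.get_image(name): name is "side" or "top"; returns a dict with "frame" (384x512x3 uint8, red, green, blue), "intrinsics" (3x3 intrinsics, pixels), "rvec" (rotation vector, rad) and "tvec" (3), from world to camera coordinates, as OpenCV has them. Camera axes: x right, y down, z forward; pixel columns grow to the right and rows downward; lengths in m; the calibration is good to about 2 mm. A picture is of the moment at which its call begins. There is no depth.
- arm.sign_off(): hands the job in; it is judged then, once.
The state is a dict: "clock": time; "joints": joint angles; "dq": joint speeds; "joint_efforts": joint torques, N m; "position": TCP position; "ee_rot": TCP orientation; "force": force on the tool from outside, world axes, zero at the start; "ft_torque": the same for the moment, N m; "width": opening from 0.0 (shut) to 1.0 (fully open); "gripper_force": force on a finger pad.
Only numpy, scipy, OpenCV 4.12 (cv2) and the standard library are available. Lean on these libraries where they do the work, as an engineer would, in place of code of your own. Each camera call takes 0.05 s, during which the arm holds its last target. There are 200 camera calls.

## Task

I am repairing a little drawer: its box stands on its front, and its loose plywood bottom waits upright in the plate rack. Lift the panel out, slide it down the two side grooves past the drawer's back until it sits on the rubber strip in the groove of the front, without ramming it, and keep hold of it there, squeezing the strip with a steady push of about 12 N while I drive the screw; finish while still holding and pressing. Leave the other things on the worktop where they are.

Things in the scene. Friction and masses are not known exactly. Their poses are not given: they have to be found in the camera images.
- panel: the loose drawer bottom, a light plywood rectangle 8 thick (its x) x 170 wide (its y) x 135 high (its z), about 0.15 kg; upright; origin at the centre of its lower edge. A dark screw slot shows in the middle 101 above the lower edge. Grip its top edge from above, fingers closing along its x. Either way round fits. Wall cupboards overhang the rear of the worktop: lift no higher than needed
- rack: wooden plate rack, fixed, 140 (x) x 150 (y), two rows of dowels 87 high; holds two fixed white side plates 140 across (tops 158 above the worktop) at x = +22 and +44, and the panel in the end slot at x = -44, standing 18 above the worktop between dowels 14 apart. Origin under its centre on the worktop
- drawer: pale wooden drawer box standing on its front on a grey non-slip mat; does not shift. 80 (x, the drawer's height) x 190 (y, its width), 117 high with the 2 mat. Its open underside, where the panel goes, faces its -x. Sides 14 thick. The drawer's back is the board across the top, x = -19 to +40, 14 high, flush with the inner groove walls. Origin under its centre on the worktop
- mouth (a point): midway between the mouths of the two vertical side grooves, level with the box's top (117 above the worktop), at drawer x = -24.5; axes as the drawer. Grooves 11 wide (x), 7 deep, 176 floor to floor (y): the panel has 1.5 play each way in thickness, 3 in width. The mouths are flared by 5 in x and 4 in y each way over the top 10
- seat (a point): the middle of the top of the free rubber strip, 10 above the worktop, straight below the mouth; axes as the drawer. The panel's origin comes here when it just touches, and about 2 lower under a 12 N push; some 26 of the panel then stand above the drawer's back to be held by
- spice_a: spice jar, 41 across, 105 high, loose; leave alone; origin under its centre
- spice_b: another spice jar, 41 across, 105 high, loose; leave alone; origin under its centre
- mug: mug, pink above and cream below, 82 across with handle, 100 high, loose; leave alone; origin under its centre
- onion: onion, 82 across, 94 high, loose; leave alone; origin under its centre
- screwdriver: screwdriver lying on the worktop, loose; leave alone; origin under the middle of it
- cushion: black rubber strip, 10 wide, on the floor of the 6 deep groove in the drawer's front (the lowest board of the standing box); the stop for the panel's lower edge. It is springy: gives about 1 mm for every 6 N and is squeezed flat at 4.8 mm (29 N). Origin 5 below its top, which is 10 above the worktop when free

How it is judged:
On the way, in this order (a step that is already met when the one before it is completed fails the run):
1. the panel is lifted clear of the plate rack (contact force between panel and rack below 0.05 N and height (world z) of panel above 0.105 m), for 0.1 s.
2. the panel's lower edge is in both side grooves, below their mouths and still well above the front (z of panel in the frame of seat between 0.01 and 0.095 m and horizontal distance between panel and seat below 0.006 m and angle between the x axis of panel and the x axis of drawer, either way round below 0.06 rad and angle between panel's own z axis and vertical below 0.08 rad), for 0.05 s.
At the end, for the whole second after the job is handed in: The panel stands upright in both grooves with its lower edge on the rubber strip (no more than 2 mm above its free height, within 6 mm sideways, 0.05 rad), the fingers are on it, and it presses on the strip with 7 to 18 N throughout the last second, at rest (z of panel in the frame of seat below 0.002 m and horizontal distance between panel and seat below 0.006 m and angle between the x axis of panel and the x axis of drawer, either way round below 0.05 rad and angle between panel's own z axis and vertical below 0.05 rad and contact force between panel and cushion between 7 and 18 N and contact force between the fingers and panel above 4 N and linear speed of panel below 0.01 m/s); the arm keeps its last pose, push and grip.
It fails at once if the panel is rammed into the front, the strip squeezed flat (more than 28 N) (contact force between panel and cushion above 28 N).
It fails at once if a bystander is shifted by more than 20 mm (distance of any of spice_a, spice_b, mug, onion, screwdriver from where it was at the start of the episode above 0.02 m).
It also fails if it takes over 45 s, if anything falls off the work surface, if the arm or the gripper's body presses on something with over 40 N, if the wrist force passes 120 N, or if a joint passes its speed limit or range.

## Working session

There is one attempt and no reset: what is moved stays moved. The work goes in short steps, Python scripts to look and compute and a shell command to move; the robot and the scene stay as the last step left them, time stands still between calls to the robot, and variables do not carry over. Pictures are saved under pics/ and viewed, at most 10 in all, crops included, and the job is handed in when it is done.

```bash
mkdir -p pics; cat > h.py <<'E'
import numpy as np,cv2
from scipy.spatial.transform import Rotation as R
from cell import arm
def shot(n):
    d=arm.get_image(n); return d
def ray(d,uv):
    Rm=cv2.Rodrigues(np.array(d["rvec"],float))[0]; t=np.array(d["tvec"],float).ravel()
    K=np.array(d["intrinsics"]); v=Rm.T@np.linalg.inv(K)@np.array([uv[0],uv[1],1.]); c=-Rm.T@t
    return c,v/np.linalg.norm(v)
def onz(d,uv,z):
    c,v=ray(d,uv); return c+v*(z-c[2])/v[2]
def tri(d1,p1,d2,p2):
    c1,v1=ray(d1,p1);c2,v2=ray(d2,p2)
    s=np.linalg.lstsq(np.c_[v1,-v2],c2-c1,rcond=None)[0]
    a=c1+s[0]*v1;b=c2+s[1]*v2
    return (a+b)/2,np.linalg.norm(a-b)
def proj(d,P):
    return cv2.projectPoints(np.array(P,float).reshape(-1,3),np.array(d["rvec"],float),np.array(d["tvec"],float),np.array(d["intrinsics"],float),None)[0].reshape(-1,2)
E
python3 - <<'E'
from h import *
import pickle
for n in("side","top"):
    d=shot(n); pickle.dump(d,open(n+"0.pkl","wb"))
    cv2.imwrite(f"pics/{n}0.png",cv2.resize(d["frame"][:,:,::-1],(800,600),interpolation=cv2.INTER_CUBIC))
    print(n,ray(d,(256,192)),d["intrinsics"])
s=arm.observe();print(s,arm.grip_point_offset);print(R.from_rotvec(s["ee_rot"]).as_matrix().round(3))
E
```

```text
side (array([-0.23951234, -0.66449924,  1.33123541]), array([ 0.49022352,  0.3930265 , -0.77795313])) [[447.14121825   0.         255.92843235]
 [  0.         447.14121825 190.83132694]
 [  0.           0.           1.        ]]
top (array([ 0.48093306, -0.02579004,  1.67313265]), array([ 5.05682924e-02,  3.05503060e-05, -9.98720605e-01])) [[387.83999362   0.         257.08574835]
 [  0.         387.83999362 190.54103964]
 [  0.           0.           1.        ]]
{'clock': 0.1, 'joints': array([-1.3345963 ,  0.43515392,  0.02495321,  1.57398503, -0.0116541 ,
        1.13396781, -0.07507205]), 'dq': array([-0.00018868, -0.00138006, -0.00146537, -0.00300272, -0.00031541,
       -0.00023122, -0.00073899]), 'joint_efforts': array([ 2.85980976e-03, -6.69125676e+01,  9.87802818e-01, -3.15146041e+01,
       -6.05813437e-02,  3.74123768e-02,  6.25892358e-05]), 'position': array([0.20759646, 0.58905023, 0.22603095]), 'ee_rot': array([-5.29687181e-01, -3.09645007e+00,  2.13587804e-03]), 'force': array([ 0.22915245, -0.52266036,  0.23152893]), 'ft_torque': array([-0.05443412, -0.02213033, -0.02034376]), 'gripper_force': 0.0, 'width': 0.9970838187360209} 0.0188
[[-0.943  0.332 -0.   ]
 [ 0.332  0.943 -0.001]
 [-0.    -0.001 -1.   ]]
```

View pics/side0.png

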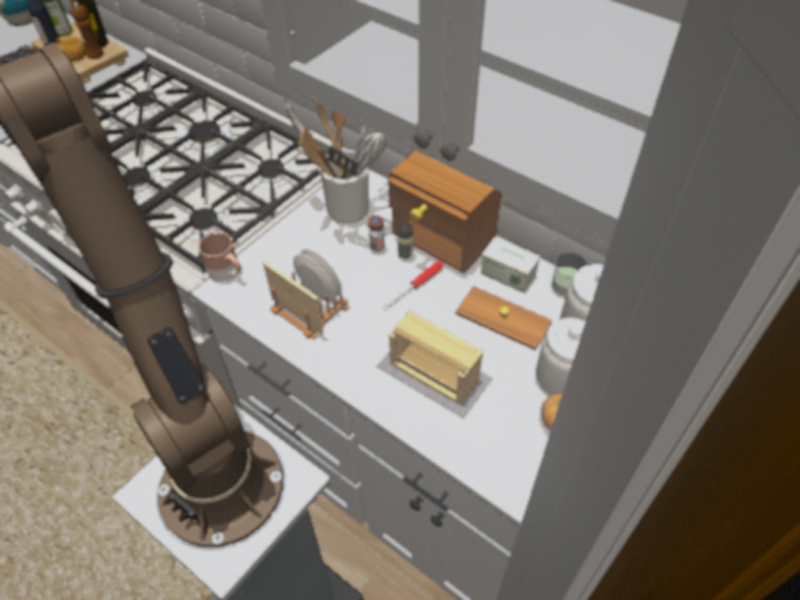

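View pics/top0.png

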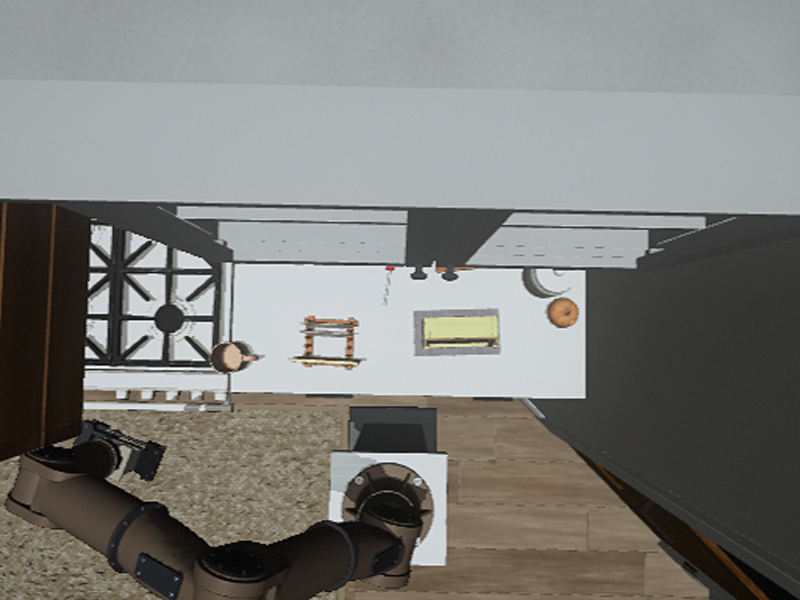

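The side view shows the panel in the near end of the rack at about (295,295), the drawer at (435,355) and the mug at (217,250). In the top view the panel is a strip at (330,361), the drawer is at (460,330) on its mat, and the wrist is over the floor at lower left. I'll enlarge rack and drawer in both views.

```bash
python3 - <<'E'
from h import *
import pickle
def crop(n,x0,y0,w,h):
    im=pickle.load(open(n+"0.pkl","rb"))["frame"][:,:,::-1]
    return cv2.resize(im[y0:y0+h,x0:x0+w],(w*6,h*6),interpolation=cv2.INTER_CUBIC)
a=np.vstack([crop("top",180,195,66,46),crop("top",260,192,66,46)])   # 396 x 552
b=np.vstack([crop("side",165,155,66,60)[:300],crop("side",243,195,66,70)[:300]])
cv2.imwrite("pics/c_top.png",a)
A=crop("side",165,155,62,62);B=crop("side",245,198,66,62)
cv2.imwrite("pics/c_side.png",np.hstack([A,B]))
E
```

```text
(no output)
```

View pics/c_top.png

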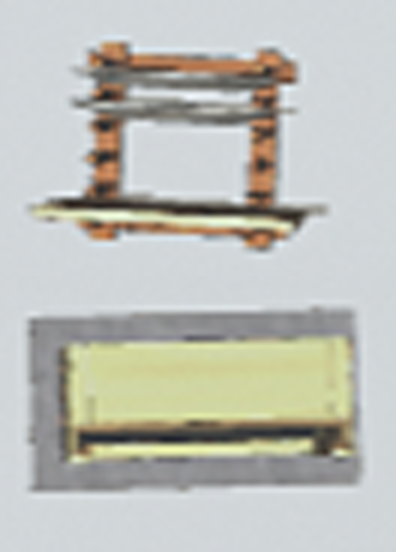

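View pics/c_side.png

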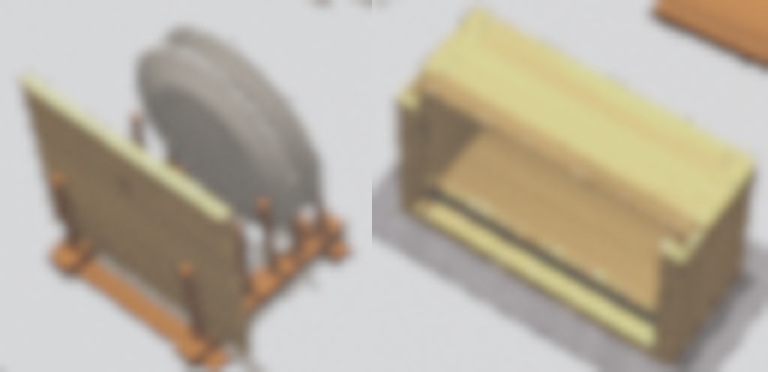

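The top crop shows the panel's light top edge from about (35,208) to (295,226) and the drawer's pale top board from (70,345) to (345,420). The side crop shows the panel's top strip from (25,80) to (230,220), the screw slot at (125,185), the drawer top's rear corners at (480,8) and (750,162), and the groove notches near (415,90) and (680,235). Next I'll measure these from masks.

```bash
cat > meas.py <<'E'
from h import *
import pickle
def mask(d,box):
    x,y,w,h=box; f=cv2.resize(d["frame"][y:y+h,x:x+w],None,fx=8,fy=8,interpolation=cv2.INTER_CUBIC).astype(int)
    m=((f[...,0]>185)&(f[...,1]>175)&(f[...,0]-f[...,2]>35)&(f[...,1]-f[...,2]>25)).astype(np.uint8)
    return m
def big(d,box):
    m=mask(d,box); c=max(cv2.findContours(m,0,1)[0],key=cv2.contourArea)
    up=lambda p:(np.array(p,float).reshape(-1,2)+.5)/8-.5+np.array(box[:2])
    return up(cv2.boxPoints(cv2.minAreaRect(c))),up(c),cv2.contourArea(c)/64
E
python3 - <<'E'
from meas import *
S=pickle.load(open("side0.pkl","rb"));T=pickle.load(open("top0.pkl","rb"))
for n,d,bx,z in[("panelS",S,(165,155,62,62),.153),("panelT",T,(180,220,66,21),.153),("drawS",S,(245,198,66,62),.117),("drawT",T,(260,192,66,46),.117)]:
    r,c,a=big(d,bx); print(n,a,"rect",r.round(1).tolist()); 
    P=np.array([onz(d,p,z) for p in r]);print((P*1000).round(1).tolist())
    ap=cv2.approxPolyDP((c*8).astype(np.int32).reshape(-1,1,2),10,True).reshape(-1,2)/8
    print(" poly",[(p.round(1).tolist(),(onz(d,p,z)[:2]*1000).round(1).tolist()) for p in ap])
E
```

```text
panelS 37.1484375 rect [[168.9, 168.8], [170.1, 167.1], [202.5, 189.2], [201.3, 190.9]]
[[398.6, 240.9, 153.0], [407.1, 243.5, 153.0], [401.8, 83.1, 153.0], [393.7, 81.2, 153.0]]
 poly [([169.1, 168.4], [400.6, 241.9]), ([201.9, 190.0], [397.8, 82.5])]
panelT 3.875 rect [[206.1, 231.8], [206.2, 230.9], [218.8, 232.3], [218.7, 233.2]]
[[398.5, 165.4, 153.0], [401.8, 165.2, 153.0], [397.4, 116.0, 153.0], [394.1, 116.3, 153.0]]
 poly [([206.1, 231.4], [400.1, 165.6]), ([218.8, 232.2], [397.7, 116.3])]
drawS 730.7421875 rect [[249.0, 214.2], [256.3, 196.5], [310.8, 219.0], [303.5, 236.8]]
[[435.7, -91.3, 117.0], [510.4, -64.3, 117.0], [545.1, -266.6, 117.0], [472.3, -286.6, 117.0]]
 poly [([249.1, 213.8], [437.5, -90.4]), ([250.9, 214.4], [439.1, -96.7]), ([253.0, 209.6], [459.0, -90.1]), ([299.0, 234.9], [469.6, -271.1]), ([307.9, 225.9], [516.4, -274.2]), ([306.6, 223.0], [523.4, -264.6]), ([262.6, 199.1], [514.6, -88.6])]
drawT 588.5390625 rect [[271.1, 203.0], [317.8, 201.8], [318.1, 215.3], [271.4, 216.6]]
[[516.7, -87.1, 117.0], [525.6, -274.4, 117.0], [471.4, -276.5, 117.0], [462.5, -89.6, 117.0]]
 poly [([317.8, 204.0], [516.7, -274.5]), ([316.6, 202.0], [524.6, -269.9]), ([271.4, 203.5], [514.8, -88.4]), ([271.5, 216.0], [464.8, -89.8]), ([316.9, 215.2], [471.6, -271.5])]
```

```bash
cat >> meas.py <<'E'
def chan(d,k):
    f=cv2.GaussianBlur(d["frame"].astype(np.float32),(0,0),.6)
    return f[...,0]-f[...,2] if k=="rb" else f[...,1]
def edge(d,a,b,k,sgn,half=3.,n=40):
    """line (point,dir) of strongest gradient near segment a-b; sgn: sign of change along left normal (dy,-dx)"""
    a,b=np.array(a,float),np.array(b,float); t=(b-a)/np.linalg.norm(b-a); nn=np.array([t[1],-t[0]])
    s=np.arange(-half,half+.01,.1); I=chan(d,k); pts=[]
    for u in np.linspace(.08,.92,n):
        q=a+u*(b-a)+s[:,None]*nn
        v=cv2.remap(I,q[:,0].astype(np.float32)[None],q[:,1].astype(np.float32)[None],cv2.INTER_CUBIC)[0]
        g=np.gradient(v)*sgn; i=g.argmax(); w=np.clip(g[max(0,i-8):i+9],0,None); 
        if g[i]>0: pts.append(a+u*(b-a)+(s[max(0,i-8):i+9]@w/w.sum())*nn)
    pts=np.array(pts,np.float32)
    for _ in range(3):
        vx,vy,x,y=cv2.fitLine(pts,cv2.DIST_HUBER,0,.01,.01).ravel(); e=(pts-[x,y])@[vy,-vx]; pts=pts[abs(e)<max(.3,2*np.std(e))]
    return np.array([x,y]),np.array([vx,vy]),np.std(e),len(pts)
def meet(l,m):
    s=np.linalg.solve(np.c_[l[1],-m[1]],m[0]-l[0]); return l[0]+s[0]*l[1]
E
python3 - <<'E'
from meas import *
S=pickle.load(open("side0.pkl","rb"));T=pickle.load(open("top0.pkl","rb"))
cs=lambda x,y:(165+x/6-.4,155+y/6-.4); ds=lambda x,y:(245+(x-372)/6-.4,198+y/6-.4)
ct=lambda x,y:(180+x/6-.4,195+y/6-.4); dt=lambda x,y:(260+x/6-.4,192+(y-276)/6-.4)
def show(n,d,a,b,k,sg,z,half=2.5):
    l=edge(d,a,b,k,sg,half); P=[onz(d,l[0]+l[1]*np.dot(np.array(p)-l[0],l[1]),z)*1000 for p in(a,b)]
    print(n,"rms %.2f n %d"%(l[2],l[3]),[p[:2].round(1).tolist() for p in P],"yaw %.2f"%np.degrees(np.arctan2(-(P[0]-P[1])[0],(P[0]-P[1])[1]))); return l
pf=show("panel S front",S,cs(25,82),cs(222,222),"g",1,.153)
pr=show("panel S rear",S,cs(33,78),cs(232,214),"rb",-1,.153)
tf=show("panel T front",T,ct(40,213),ct(290,231),"rb",1,.153,1.8)
tr=show("panel T rear(dark)",T,ct(60,205),ct(290,219),"g",-1,.153,1.8)
show("drawer S rear",S,ds(485,10),ds(748,160),"rb",-1,.117)
show("drawer S back front",S,ds(432,80),ds(690,225),"g",1,.117)
show("drawer T rear",T,dt(75,344),dt(340,337),"rb",-1,.117)
show("drawer T back front",T,dt(85,422),dt(330,418),"g",1,.117)
show("drawer T left",T,dt(68,350),dt(70,418),"rb",1,.117)
show("drawer T right",T,dt(345,345),dt(350,415),"rb",-1,.117)
show("drawer S right",S,ds(690,250),ds(752,172),"g",-1,.117)
E
```

```text
panel S front rms 0.22 n 38 [[397.5, 242.5], [391.5, 78.4]] yaw -2.11
panel S rear rms 0.41 n 37 [[404.5, 241.5], [405.1, 79.4]] yaw 0.21
panel T front rms 0.13 n 29 [[397.2, 243.3], [390.1, 80.6]] yaw -2.48
panel T rear(dark) rms 0.12 n 39 [[407.4, 230.3], [403.0, 80.6]] yaw -1.67
drawer S rear rms 0.28 n 40 [[515.0, -91.4], [523.4, -268.6]] yaw 2.71
drawer S back front rms 0.29 n 30 [[463.1, -96.6], [471.0, -267.2]] yaw 2.67
drawer T rear rms 0.12 n 40 [[516.6, -91.3], [525.9, -268.4]] yaw 3.02
drawer T back front rms 0.13 n 30 [[465.7, -98.9], [468.4, -262.5]] yaw 0.97
drawer T left rms 0.11 n 34 [[512.9, -82.7], [467.6, -84.3]] yaw -88.03
drawer T right rms 0.12 n 39 [[520.4, -275.9], [473.6, -276.8]] yaw -88.87
drawer S right rms 0.92 n 28 [[456.8, -269.8], [508.9, -286.5]] yaw 72.24
```

Both views agree on the heights: the panel top edge at z = 0.153 and the drawer top at 0.117, each within about 2 mm. The panel centre is about (399.5, 162) with a yaw of -2.1°. The mouth is about (456, -181.5) with a yaw of +2.8°. First I turn the tool, then go above the panel.

```bash
python3 -m creep '[[0,0,0,0,0,0.0551],[0,0,0,0,0,0.0551],[0,0,0,0,0,0.0551],[0,0,0,0,0,0.0551],[0,0,0,0,0,0.0551],[0,0,0,0,0,0.0551],[0,0,0,0,0,0.0551],[0,0,0,0,0,0.0551],[0,0,0,0,0,0.0551],[0,0,0,0,0,0.0551],[0,0,0,0,0,0.0551]]' 0.0 20
python3 -m creep '[[-0.0583,0.0288,0.0036,0,0,0],[-0.0583,0.0288,0.0036,0,0,0],[-0.0583,0.0288,0.0036,0,0,0],[-0.0583,0.0288,0.0036,0,0,0],[-0.0583,0.0288,0.0036,0,0,0],[-0.0583,0.0288,0.0036,0,0,0],[-0.0583,0.0288,0.0036,0,0,0],[-0.0583,0.0288,0.0036,0,0,0],[-0.0583,0.0288,0.0036,0,0,0],[-0.0583,0.0288,0.0036,0,0,0],[-0.0583,0.0288,0.0036,0,0,0],[-0.0583,0.0288,0.0036,0,0,0],[-0.0583,0.0288,0.0036,0,0,0],[-0.0583,0.0288,0.0036,0,0,0],[-0.0583,0.0288,0.0036,0,0,0],[-0.0583,0.0288,0.0036,0,0,0],[-0.0583,0.0288,0.0036,0,0,0],[-0.0583,0.0288,0.0036,0,0,0],[0,0,0,0,0,0],[0,0,0,0,0,0]]'
cat > st.py <<'E'
from h import *
def rep(tgt=None,yaw=None):
    s=arm.observe();M=R.from_rotvec(s["ee_rot"]).as_matrix();p=s["position"]
    print("t %.2f"%s["clock"],"pos",(p*1000).round(1),"yaw %.2f"%np.degrees(np.arctan2(M[1,1],M[0,1])),"z",M[:,2].round(4),"F",s["force"].round(2),"M",s["ft_torque"].round(2),"w",round(s["width"],4),"gf",round(s["gripper_force"],1),"q7 %.2f"%s["joints"][6])
    if tgt is not None:
        dl=M.T@(np.array(tgt)/1000-p); print("shift units",(dl/.4).round(4),"mm",(dl*1000).round(1))
        if yaw is not None: print("turn z units %.4f"%(-(yaw-np.degrees(np.arctan2(M[1,1],M[0,1])))/120))
E
python3 -c "
from st import *
rep((399.5,162,131),-2.1)"
```

```text
clock: 1.02
position: [0.2076, 0.5892, 0.2263]
ee_rot: [2.268, 2.173, -0.001]
force: [0.1, -0.2, 0.5]
width: 0.502
gripper_force: 0.0
clock: 2.68
position: [0.3994, 0.161, 0.2007]
ee_rot: [-2.266, -2.176, 0.001]
force: [0.0, 0.6, 0.2]
width: 0.497
gripper_force: 0.0
t 2.68 pos [399.4 161.  200.7] yaw -2.33 z [-4.e-04 -3.e-04 -1.e+00] F [0.01 0.61 0.16] M [-0.07  0.07  0.06] w 0.497 gf 0.0 q7 -0.43
shift units [0.0026 0.0003 0.1742] mm [ 1.   0.1 69.7]
turn z units -0.0019
```

Right on target. I'll descend 69 mm and close softly.

```bash
python3 -m creep '[[0.0026,0,0.0290,0,0,-0.0019],[0,0,0.029,0,0,0],[0,0,0.029,0,0,0],[0,0,0.029,0,0,0],[0,0,0.029,0,0,0],[0,0,0.0275,0,0,0],[0,0,0,0,0,0],[0,0,0,0,0,0]]'
python3 -m creep '[[0,0,0,0,0,0],[0,0,0,0,0,0],[0,0,0,0,0,0],[0,0,0,0,0,0],[0,0,0,0,0,0],[0,0,0,0,0,0],[0,0,0,0,0,0],[0,0,0,0,0,0]]' 1 30
python3 - <<'E'
from st import *
rep()
d=shot("side");f=d["frame"][140:220,150:245,::-1];cv2.imwrite("pics/grip.png",cv2.resize(f,None,fx=6,fy=6,interpolation=cv2.INTER_CUBIC))
E
```

```text
clock: 3.35
position: [0.3986, 0.1639, 0.1315]
ee_rot: [-2.257, -2.185, 0.002]
force: [0.3, 1.0, -0.6]
width: 0.498
gripper_force: 0.0
clock: 4.02
position: [0.3995, 0.1633, 0.132]
ee_rot: [2.258, 2.184, 0.001]
force: [1.6, -0.1, 1.4]
width: 0.088
gripper_force: 30.0
t 4.02 pos [399.5 163.3 132. ] yaw -1.93 z [ 5.e-04  3.e-04 -1.e+00] F [ 1.56 -0.1   1.44] M [-0.1  -0.06 -0.01] w 0.0877 gf 30.0 q7 -0.34
```

View pics/grip.png

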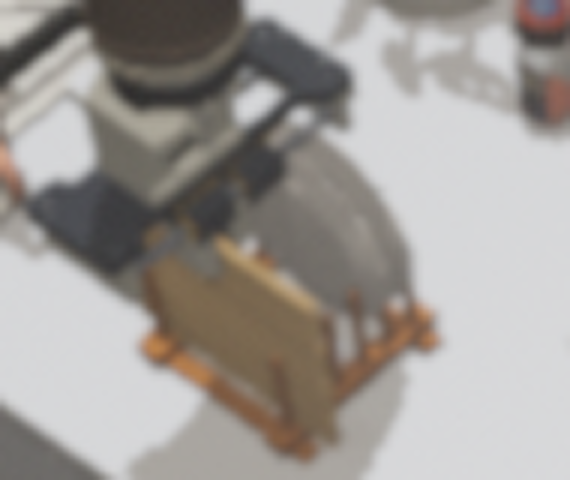

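The picture shows the fingers holding the panel's top edge mid-length. The opening is 8.1 mm, which matches the panel's thickness. I'll lift straight up 115 mm.

```bash
python3 -m creep '[[0,0,-0.015,0,0,0],[0,0,-0.028,0,0,0],[0,0,-0.0352,0,0,0],[0,0,-0.0352,0,0,0],[0,0,-0.0352,0,0,0],[0,0,-0.0352,0,0,0],[0,0,-0.0352,0,0,0],[0,0,-0.0352,0,0,0],[0,0,-0.0338,0,0,0],[0,0,0,0,0,0],[0,0,0,0,0,0],[0,0,0,0,0,0]]' 1 30
python3 - <<'E'
from st import *
rep((456.2,-181.5,247),2.8)
E
```

```text
clock: 5.07
position: [0.3987, 0.163, 0.2463]
ee_rot: [-2.258, -2.184, 0.002]
force: [-0.2, 0.3, -1.6]
width: 0.08
gripper_force: 30.0
t 5.07 pos [398.7 163.  246.3] yaw -1.92 z [-1.e-03 -5.e-04 -1.e+00] F [-0.25  0.27 -1.65] M [-0.1   0.08 -0.01] w 0.0803 gf 30.0 q7 -0.48
shift units [-0.8561  0.1725 -0.0014] mm [-342.4   69.    -0.6]
turn z units -0.0393
```

```bash
python3 -m creep '[[-0.03,0,0,0,0,0],[-0.06,0,0,0,0,0],[-0.06,0,0,0,0,0],[-0.06,0,0,0,0,0],[-0.06,0,0,0,0,0],[-0.06,0,0,0,0,0],[-0.06,0,0,0,0,0],[-0.06,0,0,0,0,0],[-0.06,0,0,0,0,0],[-0.06,0,0,0,0,0],[-0.0572,0.0345,0,0,0,0],[-0.0572,0.0345,0,0,0,0],[-0.0572,0.0345,0,0,0,0],[-0.0572,0.0345,0,0,0,0],[-0.0572,0.0345,0,0,0,0],[0,0,0,0,0,-0.0197],[0,0,0,0,0,-0.0196],[0,0,0,0,0,0],[0,0,0,0,0,0],[0,0,0,0,0,0]]'
python3 - <<'E'
from st import *
import pickle
rep((456.2,-181.5,247),2.8)
for n in("side","top"):
    d=shot(n);pickle.dump(d,open(n+"1.pkl","wb"))
    if n=="side": f=d["frame"][140:270,215:340]
    else: f=d["frame"][180:250,245:345]
    cv2.imwrite(f"pics/{n}1.png",cv2.resize(f[:,:,::-1],None,fx=4.5 if n=="side" else 6,fy=4.5 if n=="side" else 6,interpolation=cv2.INTER_CUBIC))
E
```

```text
clock: 6.73
position: [0.4561, -0.1812, 0.2466]
ee_rot: [-2.168, -2.273, 0.0]
force: [-0.1, 0.4, -1.2]
width: 0.084
gripper_force: 30.0
t 6.73 pos [ 456.1 -181.2  246.6] yaw 2.72 z [-8.e-04  4.e-04 -1.e+00] F [-0.14  0.41 -1.23] M [-0.12  0.04 -0.08] w 0.0843 gf 30.0 q7 0.57
shift units [-0.0007  0.0001 -0.0009] mm [-0.3  0.  -0.4]
turn z units -0.0007
```

View pics/side1.png

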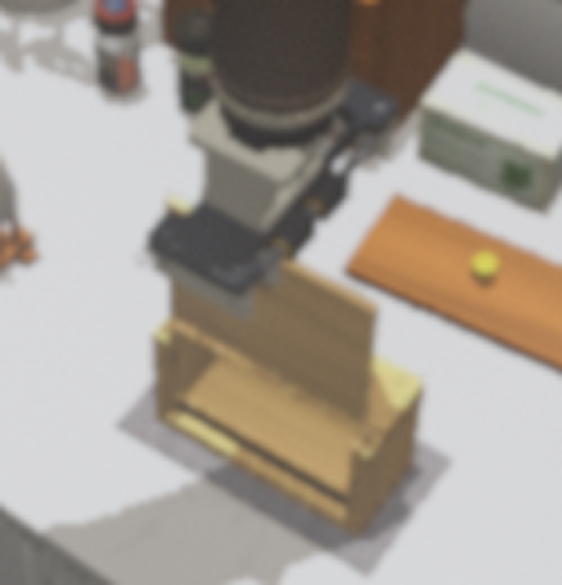

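The panel hangs over the drawer, with its lower front edge running from about (175,325) to (365,420) in the crop, just above the groove line. I'll enlarge that area and mark where I predict the lower edge and the groove mouths to be.

```bash
python3 - <<'E'
from h import *
import pickle
d=pickle.load(open("side1.pkl","rb"));x0,y0,w,h=243,200,80,60
f=cv2.createCLAHE(3,(2,2)).apply(cv2.cvtColor(d["frame"],cv2.COLOR_RGB2GRAY))[y0:y0+h,x0:x0+w]
f=cv2.cvtColor(cv2.resize(f,None,fx=10,fy=10,interpolation=cv2.INTER_CUBIC),cv2.COLOR_GRAY2BGR)
c=np.array([.4562,-.1815]);a=np.radians(2.8);ex=np.array([np.cos(a),np.sin(a)]);ey=np.array([-ex[1],ex[0]])
def P(x,y,z): return np.r_[c+ex*x+ey*y,z]
def dot(p,col):
    q=(proj(d,p)[0]-[x0,y0]+.5)*10; cv2.circle(f,tuple(int(v) for v in q),3,col,-1); return (q).round(0).tolist()
for x in(-.004,.004):
  for y in(-.085,.085): print("panel",dot(P(x,y,.1326),(0,0,255)))
for y in(-.081,.081,-.092,.092):
  for x in(-.0105,.0105): print("mouth",dot(P(x,y,.117),(0,255,0)))
for y in(-.095,.095):
  for x in(-.0155,.0645): dot(P(x,y,.117),(255,0,0))
cv2.imwrite("pics/ov.png",f)
E
```

```text
panel [533.0, 347.0]
panel [100.0, 104.0]
panel [546.0, 330.0]
panel [114.0, 88.0]
mouth [509.0, 382.0]
mouth [543.0, 337.0]
mouth [99.0, 150.0]
mouth [135.0, 109.0]
mouth [538.0, 398.0]
mouth [572.0, 353.0]
mouth [72.0, 135.0]
mouth [108.0, 94.0]
```

View pics/ov.png

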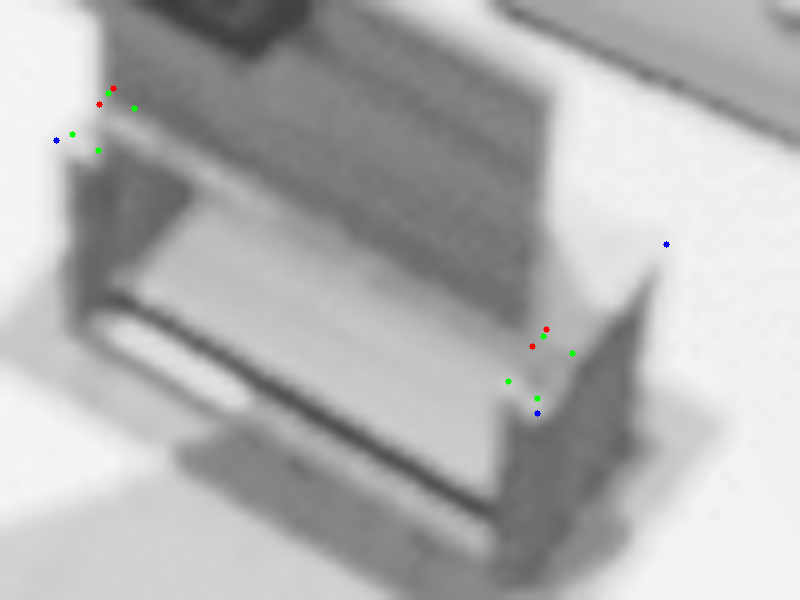

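Predicted mouth corners sit on the visible notches, near (90,140) and (535,390). The panel's lower edge appears at (105,115) to (528,322), against a prediction of (100,104) to (533,347), so the panel may be tilted in its plane. I'll measure its edges.

```bash
cat > tilt.py <<'E'
from meas import *
from cell import arm
def pan(d,c,yaw,zb):
    a=np.radians(yaw);ex=np.array([np.cos(a),np.sin(a)]);ey=np.array([-ex[1],ex[0]])
    P=lambda x,y,z:np.r_[np.array(c)+ex*x+ey*y,zb+z]
    n=-np.r_[ex,0]; p0=P(-.004,0,0)
    def onface(uv):  # to panel face plane coordinates y,z (mm)
        o,v=ray(d,uv); q=o+v*(np.dot(p0-o,n)/np.dot(v,n)); return np.array([np.dot(q[:2]-c,ey),q[2]-zb])*1000
    pr=lambda y,z,x=-.004: proj(d,P(x,y,z))[0]
    def fit(n_,a,b,k,sg,h=3):
        l=edge(d,pr(*a),pr(*b),k,sg,h); q=[onface(l[0]+l[1]*np.dot(pr(*e)-l[0],l[1])) for e in(a,b)]
        dq=q[1]-q[0]; print(n_,"rms %.2f n %d"%(l[2],l[3]),[x.round(1).tolist() for x in q],"dir deg %.2f"%np.degrees(np.arctan2(dq[1],dq[0])))
    fit("right edge",(-.085,.02),(-.085,.13),"g",-1)
    fit("right edge+",(-.085,.02),(-.085,.13),"g",1)
    fit("bottom rb",(.08,0),(-.08,0),"rb",1);fit("bottom g-",(.08,0),(-.08,0),"g",-1);fit("bottom g+",(.08,0),(-.08,0),"g",1)
    fit("top front",(-.03,.135),(-.08,.135),"g",1);fit("top g-",(-.03,.135),(-.08,.135),"g",-1)
E
python3 - <<'E'
from tilt import *
pan(pickle.load(open("side1.pkl","rb")),(.4562,-.1815),2.75,.1326)
E
```

```text
right edge rms 0.36 n 31 [[-86.7, 21.3], [-83.8, 129.2]] dir deg 88.46
right edge+ rms 0.19 n 21 [[-76.0, 13.6], [-75.5, 124.0]] dir deg 89.77
bottom rb rms 1.00 n 32 [[84.8, -20.2], [-83.8, 26.4]] dir deg 164.57
bottom g- rms 0.34 n 31 [[78.2, 5.2], [-79.1, -3.5]] dir deg -176.85
bottom g+ rms 1.07 n 34 [[84.8, -21.1], [-84.0, 29.3]] dir deg 163.37
top front rms 0.34 n 38 [[-30.5, 136.7], [-79.9, 134.8]] dir deg -177.75
top g- rms 1.20 n 32 [[-31.9, 116.9], [-77.2, 156.0]] dir deg 139.19
```

The fits are noisy, a degree or two either way, and within what the flares take up. The centre is good: the right end is at -85 mm. I'll lower to just above the mouth and then enter in small steps, watching the force.

```bash
python3 -m creep '[[0,0,0.011,0,0,0],[0,0,0.011,0,0,0],[0,0,0.010,0,0,0],[0,0,0,0,0,0],[0,0,0,0,0,0]]'; python3 -c "
from st import *
rep((456.2,-181.5,226),2.8)"
python3 -m creep '[[0,0,0.006,0,0,0],[0,0,0.006,0,0,0],[0,0,0,0,0,0],[0,0,0,0,0,0]]'; python3 -c "
from st import *
rep()"
```

```text
clock: 7.25
position: [0.4565, -0.1811, 0.2338]
ee_rot: [-2.166, -2.274, 0.001]
force: [-0.8, -0.7, -1.7]
width: 0.085
gripper_force: 30.0
t 7.25 pos [ 456.5 -181.1  233.8] yaw 2.79 z [-8.e-04  1.e-04 -1.e+00] F [-0.85 -0.66 -1.74] M [-0.04  0.1   0.01] w 0.0846 gf 30.0 q7 0.59
shift units [-0.0009 -0.0008  0.0196] mm [-0.3 -0.3  7.8]
turn z units -0.0001
clock: 7.58
position: [0.4567, -0.1812, 0.2293]
ee_rot: [-2.167, -2.275, 0.0]
force: [1.2, 0.4, -2.4]
width: 0.082
gripper_force: 30.0
t 7.58 pos [ 456.7 -181.2  229.3] yaw 2.79 z [-2.e-04  0.e+00 -1.e+00] F [ 1.21  0.38 -2.42] M [-0.12 -0.01  0.02] w 0.0825 gf 30.0 q7 0.60
```

```bash
python3 -m creep '[[0,0,0.006,0,0,0],[0,0,0.005,0,0,0],[0,0,0,0,0,0],[0,0,0,0,0,0]]' | sed -n 2,4p; python3 -c "
from st import *
rep()"
python3 -m creep '[[0,0,0.005,0,0,0],[0,0,0.005,0,0,0],[0,0,0,0,0,0],[0,0,0,0,0,0]]'| sed -n 2,4p; python3 -c "
from st import *
rep()"
```

```text
position: [0.4566, -0.1812, 0.2249]
ee_rot: [-2.167, -2.275, 0.0]
force: [-0.0, 0.1, -1.0]
t 7.92 pos [ 456.6 -181.2  224.9] yaw 2.79 z [-3.e-04  1.e-04 -1.e+00] F [-0.03  0.06 -0.98] M [-0.12 -0.01  0.  ] w 0.0841 gf 30.0 q7 0.60
position: [0.4567, -0.1812, 0.2209]
ee_rot: [-2.166, -2.275, 0.0]
force: [0.9, -0.3, -2.0]
t 8.25 pos [ 456.7 -181.2  220.9] yaw 2.79 z [-3.e-04  1.e-04 -1.e+00] F [ 0.89 -0.32 -2.01] M [-0.11  0.02  0.02] w 0.0852 gf 30.0 q7 0.61
```

```bash
python3 -m creep '[[0,0,0.006,0,0,0],[0,0,0.006,0,0,0],[0,0,0.006,0,0,0],[0,0,0,0,0,0],[0,0,0,0,0,0]]' | sed -n 2,4p; python3 - <<'E'
from st import *
import pickle
rep()
d=shot("side");pickle.dump(d,open("side2.pkl","wb"));f=d["frame"][195:265,240:320,::-1]
cv2.imwrite("pics/side2.png",cv2.resize(f,None,fx=8,fy=8,interpolation=cv2.INTER_CUBIC))
E
```

```text
position: [0.4566, -0.1812, 0.2136]
ee_rot: [-2.166, -2.275, 0.0]
force: [0.9, -0.3, -1.8]
t 8.67 pos [ 456.6 -181.2  213.6] yaw 2.79 z [-4.e-04  0.e+00 -1.e+00] F [ 0.85 -0.26 -1.84] M [-0.08  0.09 -0.02] w 0.0841 gf 30.0 q7 0.62
```

View pics/side2.png

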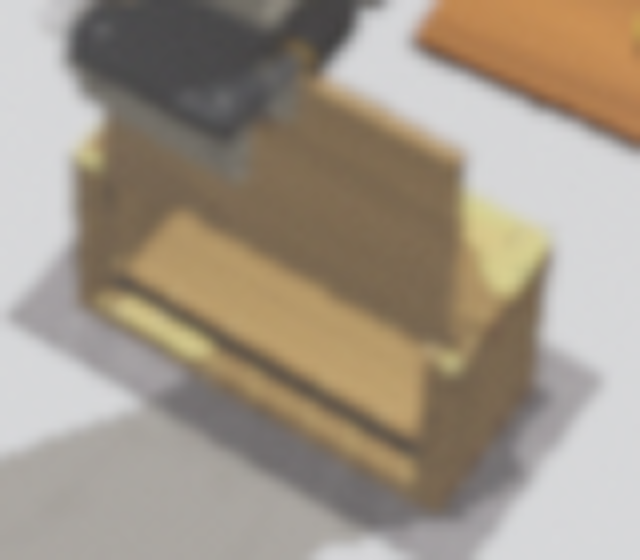

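The panel's lower edge is now in both grooves, behind the front lips at (90,155) and (450,358) in the crop, with no contact force. I'll slide it down.

```bash
python3 -m creep '[[0,0,0.01,0,0,0],[0,0,0.015,0,0,0],[0,0,0.015,0,0,0],[0,0,0.015,0,0,0],[0,0,0.015,0,0,0],[0,0,0.015,0,0,0],[0,0,0.015,0,0,0],[0,0,0,0,0,0],[0,0,0,0,0,0]]' | sed -n 2,4p; python3 -c "
from st import *
rep()"
```

```text
position: [0.4565, -0.1813, 0.1734]
ee_rot: [-2.166, -2.274, 0.001]
force: [-0.4, 0.4, -2.3]
t 9.47 pos [ 456.5 -181.3  173.4] yaw 2.78 z [-9.e-04  0.e+00 -1.e+00] F [-0.36  0.43 -2.31] M [-0.08  0.03  0.03] w 0.0845 gf 30.0 q7 0.67
```

```bash
python3 -m creep '[[0,0,0.015,0,0,0],[0,0,0.015,0,0,0],[0,0,0.015,0,0,0],[0,0,0.015,0,0,0],[0,0,0.015,0,0,0],[0,0,0.01,0,0,0],[0,0,0.01,0,0,0],[0,0,0.005,0,0,0],[0,0,0,0,0,0],[0,0,0,0,0,0]]' | sed -n 2,4p; python3 -c "
from st import *
rep()"
python3 -m creep '[[0,0,0.004,0,0,0],[0,0,0.004,0,0,0],[0,0,0.004,0,0,0],[0,0,0,0,0,0],[0,0,0,0,0,0],[0,0,0,0,0,0]]' | sed -n 2,4p; python3 -c "
from st import *
rep()"
```

```text
position: [0.4568, -0.1813, 0.1338]
ee_rot: [2.167, 2.275, -0.0]
force: [0.6, 0.8, -1.9]
t 10.30 pos [ 456.8 -181.3  133.8] yaw 2.79 z [ 0. -0. -1.] F [ 0.55  0.76 -1.85] M [-0.07  0.03 -0.01] w 0.0889 gf 30.0 q7 0.73
position: [0.4568, -0.1813, 0.129]
ee_rot: [2.167, 2.275, 0.0]
force: [1.0, -0.7, -1.7]
t 10.80 pos [ 456.8 -181.3  129. ] yaw 2.80 z [ 0. -0. -1.] F [ 0.98 -0.68 -1.73] M [-0.13  0.04  0.01] w 0.0862 gf 30.0 q7 0.74
```

```bash
python3 -m creep '[[0,0,0.003,0,0,0],[0,0,0.003,0,0,0],[0,0,0.002,0,0,0],[0,0,0,0,0,0],[0,0,0,0,0,0],[0,0,0,0,0,0]]' 1 45 | sed -n 2,4p; python3 -c "
from st import *
rep()"
python3 -m creep '[[0,0,0.002,0,0,0],[0,0,0.002,0,0,0],[0,0,0,0,0,0],[0,0,0,0,0,0],[0,0,0,0,0,0]]' | sed -n 2,4p; python3 -c "
from st import *
rep()"
```

```text
position: [0.4567, -0.1812, 0.1258]
ee_rot: [-2.167, -2.275, -0.0]
force: [-0.6, -0.2, -1.1]
t 11.30 pos [ 456.7 -181.2  125.8] yaw 2.79 z [-0.  0. -1.] F [-0.55 -0.19 -1.06] M [-0.07  0.02 -0.01] w 0.0821 gf 45.0 q7 0.74
position: [0.4568, -0.1813, 0.1242]
ee_rot: [2.167, 2.275, 0.0]
force: [-0.7, -0.8, -0.9]
t 11.72 pos [ 456.8 -181.3  124.2] yaw 2.79 z [ 1.e-04 -1.e-04 -1.e+00] F [-0.71 -0.84 -0.89] M [-0.19  0.08 -0.04] w 0.0845 gf 45.0 q7 0.75
```

Contact should come about now, so I'll use 0.8 mm steps.

```bash
for i in 1; do python3 -m creep '[[0,0,0.002,0,0,0],[0,0,0,0,0,0],[0,0,0,0,0,0],[0,0,0,0,0,0]]' | sed -n 2,4p; done; python3 -m creep '[[0,0,0.002,0,0,0],[0,0,0,0,0,0],[0,0,0,0,0,0],[0,0,0,0,0,0]]' | sed -n 2,4p; python3 -c "
from st import *
rep()"
```

```text
position: [0.4569, -0.1814, 0.1235]
ee_rot: [2.167, 2.275, 0.0]
force: [-0.7, -0.4, 0.5]
position: [0.457, -0.1814, 0.1228]
ee_rot: [2.166, 2.274, 0.0]
force: [-0.6, -1.1, 4.9]
t 12.38 pos [ 457.  -181.4  122.8] yaw 2.79 z [ 6.e-04 -2.e-04 -1.e+00] F [-0.55 -1.12  4.89] M [-0.27  0.21  0.03] w 0.0809 gf 45.0 q7 0.75
```

Contact: the force is up by 6.6 N from its free value, with a slope of about 6 N/mm. About 0.9 mm more gives 12 N.

```bash
python3 -m creep '[[0,0,0.001,0,0,0],[0,0,0.0012,0,0,0],[0,0,0,0,0,0],[0,0,0,0,0,0],[0,0,0,0,0,0],[0,0,0,0,0,0],[0,0,0,0,0,0],[0,0,0,0,0,0]]' | sed -n 2,4p;  python3 -c "
from st import *
rep()"; python3 -m creep '[[0,0,0,0,0,0],[0,0,0,0,0,0],[0,0,0,0,0,0]]' | sed -n 2,4p
```

```text
position: [0.4571, -0.1815, 0.1221]
ee_rot: [2.166, 2.274, 0.001]
force: [-1.8, -0.5, 8.3]
t 13.05 pos [ 457.1 -181.5  122.1] yaw 2.79 z [ 9.e-04 -1.e-04 -1.e+00] F [-1.77 -0.48  8.3 ] M [-0.19  0.37  0.03] w 0.0827 gf 45.0 q7 0.75
position: [0.4571, -0.1815, 0.1222]
ee_rot: [2.166, 2.274, 0.001]
force: [-1.3, -1.5, 8.3]
```

```bash
python3 -m creep '[[0,0,0.0012,0,0,0],[0,0,0,0,0,0],[0,0,0,0,0,0],[0,0,0,0,0,0],[0,0,0,0,0,0],[0,0,0,0,0,0]]' | sed -n 2,4p; python3 - <<'E'
from st import *
F=[]
for i in range(8):
    d=shot("side");F.append(arm.observe()["force"][2])
print(np.round(F,1));rep()
f=d["frame"][195:265,240:320,::-1]
cv2.imwrite("pics/side3.png",cv2.resize(f,None,fx=8,fy=8,interpolation=cv2.INTER_CUBIC))
E
```

```text
position: [0.4572, -0.1815, 0.1218]
ee_rot: [2.166, 2.274, 0.001]
force: [-1.6, -1.5, 10.9]
[12.1 11.4 10.9 11.7 10.5 11.1 11.  10.5]
t 14.20 pos [ 457.2 -181.5  121.8] yaw 2.79 z [ 1.1e-03 -1.0e-04 -1.0e+00] F [-0.67 -0.73 10.55] M [-0.17  0.45  0.03] w 0.0864 gf 45.0 q7 0.75
```

View pics/side3.png

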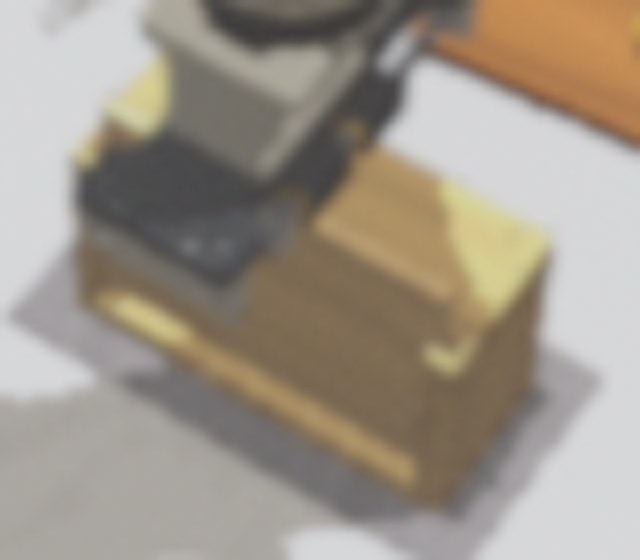

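The panel fills the opening, with its lower edge in the front's groove along (110,300) to (420,470) and its top showing above the back board. The force is steady at about 12.5 N net, so I'm handing in.

```bash
python3 -c "
from st import *
print(arm.sign_off());rep()"
```

```text
the job is handed in; nothing more can be done
None
the job is handed in; nothing more can be done
```

The panel is in both side grooves and seated on the rubber strip, still gripped and pressing with a steady 12–13 N (estimated from the wrist force); the job was handed in at about 14 s, with no verdict shown.

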